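# Roll the tumbling drum up its loading ramp onto the rollers

## Robot

A 7-joint arm with a two-finger parallel gripper is mounted at the origin on the work surface. World frame = base frame: x ahead of the robot, y to its left, z up, the work surface at z = 0. Lengths are in m, angles in rad, forces in N, time in s.
With the tool pointing down it reaches from about 0.4 to 0.85 m from the base axis. Payload 4.5 kg.
Tool frame: the origin (TCP) lies on the centre line of the jaws, within the pads' length; the fingertips stand 8 mm ahead of it and the grasp point (between the pads) lies 11 mm behind it; z points along the fingers, x is the direction in which the jaws open and shut, and the axes are right-handed (so a half turn about z gives the same grasp; the last joint's range is limited). The gripper opens to 88 mm and grips with 3 to 60 N. Pads are 18 mm wide; open, the fingers measure 123 mm over their backs; the gripper's body (75 mm by 187 mm) begins 45 mm behind the grasp point.
Start: joints at [1.372, 0.689, -0.195, 1.565, 0.157, 0.902, -0.215], TCP at [0.144, -0.608, 0.247] pointing down, gripper open.
Joint ranges: [-3.01, 3.01], [-0.46, 2.08], [-1.47, 1.51], [0.13, 2.56], [-1, 4.14], [0.04, 2.09], [-2.66, 2.66]. Speed limits (rad/s): [2.57, 2.57, 3.14, 3.14, 3.14, 3.14, 3.14].

## Interface

Orientations are given as a unit quaternion [x, y, z, w].
In Python, from plant import r gives the robot as it stands.
- The arm moves only by the shell command python3 -m pendant 'ROWS' [FORCE]. ROWS is JSON, a list of rows, each a list of 3 entries, a list of its own where there are three numbers: the turn, a rotation vector about the tool's x, y, z in rad, then the shift along the tool's x, y, z in m, then the opening, from 0 (shut) to 1 (fully open). In form: [[[wx, wy, wz], [tx, ty, tz], claw], ...]. A call has 1 to 10 rows; each row is the pose to reach, as a shift and turn from the pose commanded when the call began, along the tool's axes at that moment; what a row does not reach only later rows make up. A row lasts 1/10 s, in which the tool goes at most 50 mm and 8.59 degrees, less where a joint would pass 70% of its speed; a pose out of reach is approached as far as the arm can. A call with a gripper value outside its range is refused whole. The fingers move at their own pace and stop on an object; FORCE is the grip in N (left out, the last holds). Time passes only in rows, so rows that repeat a pose let the fingers close. It gives the time, the measured TCP pose, the force and the opening at its end, in the units of the state.
- r.get_state(): the state, without advancing time (a new reading comes with each control period).
- r.snapshot(name): name is "scene" or "top" or "wrist"; returns a dict with "image" (480x640x3 uint8, red, green, blue), "mtx" (3x3 intrinsics, pixels), "R" (3x3) and "t" (3): a world point X has camera coordinates R X + t; the wrist camera has in their place "T_tool_cam" (4x4, takes a point from camera to tool coordinates, whose origin is the TCP and whose axes are the tool frame's). Camera axes: x right, y down, z forward; pixel columns grow to the right and rows downward; lengths in m; the calibration is good to about 2 mm. A picture is of the moment at which its call begins: read the wrist's pose just before it. There is no depth.
- r.finish_job(): hands the job in, once; it reports no verdict.
The state is a dict: "clock": time; "q": joint angles; "qd": joint speeds; "joint_torque": joint torques, N m; "tool_pos": TCP position; "eef_rot": TCP orientation; "contact_force": force on the tool from outside, world axes, zero at the start; "moment": the same for the moment, N m; "opening": opening from 0.0 (shut) to 1.0 (fully open).
Only numpy, scipy, OpenCV 4.12 (cv2) and the standard library are available. Lean on these libraries where they do the work, as an engineer would, in place of code of your own. Each camera call takes 0.05 s, during which the arm holds its last target. There are 200 camera calls.

## Task

Load the barrel tumbler: with the fingertips, push the blue drum up the loading ramp and over the first roller until it drops between the two rollers in front of the motor housing. Push lightly from behind, slowly and steadily, so that the drum never runs ahead or rolls back; do not pinch or lift it. Then draw clear and leave everything else on the bench where it is.

Things in the scene. Friction and masses are not known exactly. Their poses are not given: they have to be found in the camera images.
- drum: blue drum of smooth hard plastic, 0.5 to 0.95 kg, lying on the landing at the ramp's foot; rolls freely, slips on a fingertip (friction about 0.4). Origin at its centre, own x along the cylinder axis (y, z turn as it rolls). 96 mm long; it runs on two black rims, 84 mm diameter, at |x| = 32 to 48 mm; the blue shell between is 83 mm in diameter. A black wing nut stands 14 mm out of its -x end
- tumbler: green bench-top barrel tumbler, fixed. Origin on the bench under its middle; z up, y level from the ramp's foot to the motor housing (the way to push), x across. Along y in mm: rolled edge, 4 high, at -212; level landing -215 to -125, top 4 above the bench; ramp -125 to 35, rising from 4 to 37; rollers at 49 and 105; motor housing 131 to 231, 116 high. Belt guard x 67 to 93, y 40 to 210, 62 high
- ramp: the aluminium loading ramp of the tumbler, fixed to it. Origin at the middle of its foot, on its upper face; y up the slope (163 mm long, 11.7 degrees), z square to the face, x across. Side flanges at |x| = 56 to 60 mm stand 12 mm above the face
- front_roller (a point): middle of the axis of the first (drive) roller, stiff to turn, 27 mm above the bench, along the tumbler's x; radius 11 mm with its rubber sleeves. The second roller, which turns easily, is 56 mm farther along y. Bearing cheeks beside both at |x| = 60 to 66 mm, 46 mm high
- cradle (a point): where the drum's centre lies when it rests on both rollers: at y = 77 mm in the tumbler's frame, 72 mm above the bench; axes as the tumbler's. The drum passes over the first roller with its centre 80 mm high, then drops in by itself; 5 mm then remain to the rubber stop buffers on the motor housing
- spare_drum: bystander: an identical drum but red, standing on end, lid up, 96 mm high (wing nut to 110 mm), origin at its centre
- ring_dish: bystander: aluminium dish with rings, 90 mm across, 22 mm high, beside the landing on the tumbler's -x side; origin under its middle
- bur_dish: bystander: aluminium dish with burs, 90 mm across, 22 mm high; origin under its middle
- bur_tray: bystander: white tray of burs, 90 x 130 x 30 mm; origin under its middle
- bench_pin: bystander: wooden block with two gold rings on it, 60 x 110 x 22 mm; origin under its middle
- jar: bystander: amber jar with black cap, 48 mm across, 70 mm high, beside the motor housing; origin under its middle
- handpiece: bystander: grinding handpiece lying down, 150 mm long, 24 mm thick, along its own x; origin under its middle
- brush: bystander: brush lying along its own x; origin under its middle
Things that resemble listed ones, but are neither listed nor needed, are in the scene too. Several things have the shape of the drum; the one meant has the colours described above.

How it is judged:
By the outcome, as a careful person would: the job done as asked, in the order asked, and still so for the second after the job is handed in, with the robot touching nothing.
It also fails if it takes over 48 s, if anything falls off the work surface, if the arm or the gripper's body presses on something with over 40 N, if the wrist force passes 120 N, or if a joint passes its speed limit or range.

## Working session

There is one attempt and no reset: what is moved stays moved. The work goes in short steps, Python scripts to look and compute and a shell command to move; the robot and the scene stay as the last step left them, time stands still between calls to the robot, and variables do not carry over. Pictures are saved under pics/ and viewed, about 8 in all and at most 12, crops included, and the job is handed in when it is done.

```bash
mkdir -p pics; ls
python3 - <<'E'
from plant import r
import cv2,numpy as np,pickle
s=r.get_state();print(s)
d={}
for n in("scene","top"):
    p=r.snapshot(n);d[n]=p;cv2.imwrite(f"pics/{n}0.png",p["image"][:,:,::-1]);print(n,p["mtx"],p["R"],p["t"])
pickle.dump(d,open("d0.pkl","wb"))
E
```

```text
pics
{'clock': 0.0, 'q': array([ 1.37179589,  0.690018  , -0.19449677,  1.56634676,  0.15729078,
        0.90254079, -0.21509315]), 'qd': array([ 0.00098144, -0.00065916,  0.00116009,  0.00057703,  0.00025999,
        0.00041296, -0.00124774]), 'joint_torque': array([-1.77606427e-05, -5.27568305e+01, -1.26688600e+00, -1.53436035e+01,
       -5.26160351e-02,  6.44580447e-03,  1.90821816e-04]), 'tool_pos': array([ 0.14398501, -0.60753269,  0.24588765]), 'eef_rot': array([ 7.84465681e-01, -6.20171485e-01, -7.97215130e-04, -5.37257883e-04]), 'contact_force': array([-0.52022236, -0.12892545,  0.72915194]), 'moment': array([ 0.02582109, -0.00632645, -0.01387861]), 'opening': 0.9970179589939047}
scene [[466.00087578   0.         317.02263491]
 [  0.         466.00087578 232.25713541]
 [  0.           0.           1.        ]] [[ 0.27748491  0.96067112 -0.01063628]
 [ 0.6969988  -0.20891931 -0.68596311]
 [-0.66120707  0.18293094 -0.72755858]] [-0.12411354 -0.32441957  1.56924677]
top [[443.22778211   0.         329.40692223]
 [  0.         443.22778211 238.59522568]
 [  0.           0.           1.        ]] [[ 0.0648491  -0.99788646  0.00414794]
 [-0.9736458  -0.06418348 -0.21884777]
 [ 0.21865146  0.01015346 -0.9757502 ]] [-0.03833711  0.51553435  0.95176917]
```

View pics/top0.png

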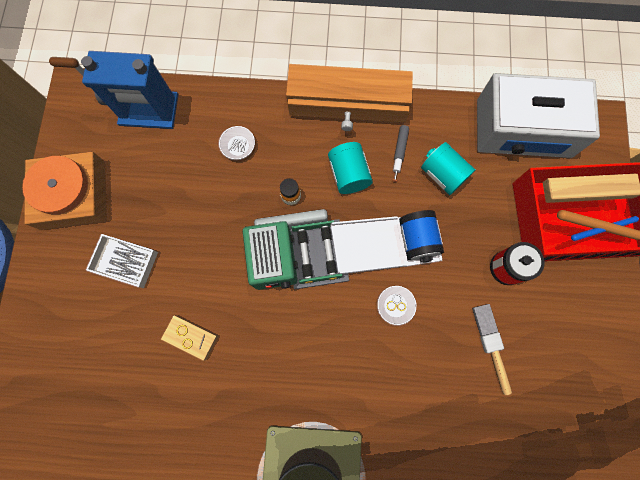

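View pics/scene0.png

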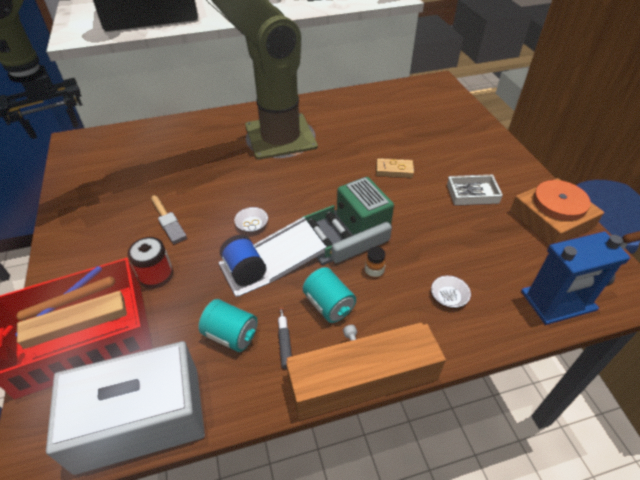

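Run:
```python
import cv2,pickle
d=pickle.load(open("d0.pkl","rb"))
a=d["top"]["image"][195:300,235:455,::-1]
b=d["scene"]["image"][170:300,210:400,::-1]
cv2.imwrite("pics/c1.png",cv2.resize(a,(770,368),interpolation=cv2.INTER_CUBIC))
cv2.imwrite("pics/c2.png",cv2.resize(b,(760,520),interpolation=cv2.INTER_CUBIC))
```

```text
(no output)
```

View pics/c1.png

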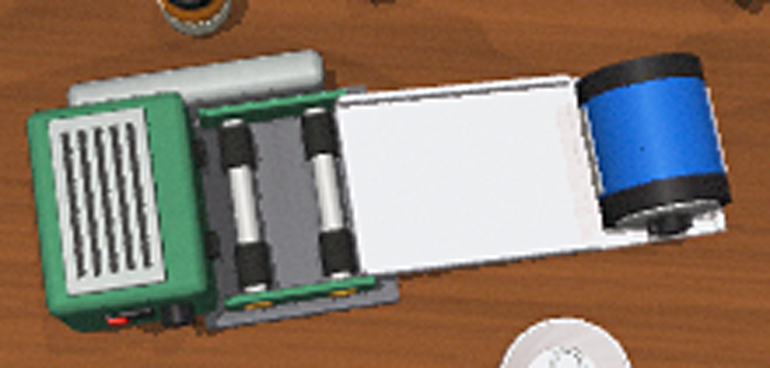

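View pics/c2.png

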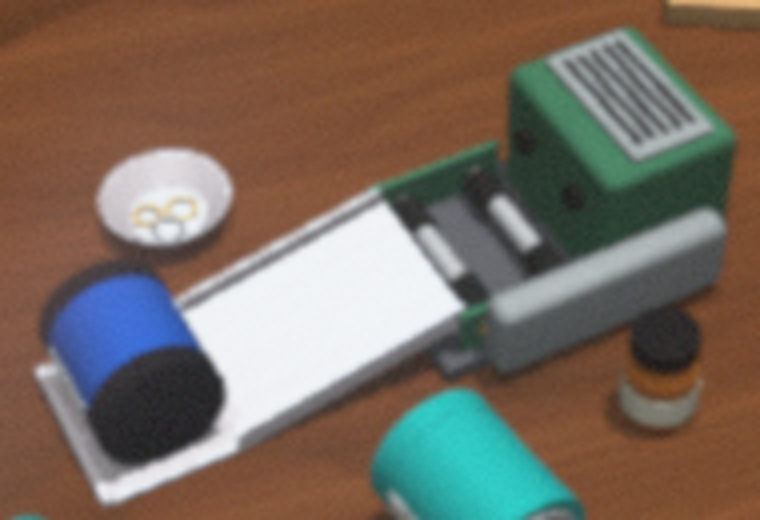

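```bash
cat > h.py <<'E'
import numpy as np,cv2,pickle
def ray(p,uv):
    c=-p["R"].T@p["t"]; v=p["R"].T@np.linalg.inv(p["mtx"])@np.array([uv[0],uv[1],1.]); return c,v/np.linalg.norm(v)
def cast(p,uv,z):
    c,v=ray(p,uv); return c+v*(z-c[2])/v[2]
def tri(p1,u1,p2,u2):
    A=np.zeros((3,3));b=np.zeros(3);L=[]
    for p,u in((p1,u1),(p2,u2)):
        c,v=ray(p,u);M=np.eye(3)-np.outer(v,v);A+=M;b+=M@c;L.append((M,c))
    X=np.linalg.solve(A,b);return X,[np.linalg.norm(M@(X-c)) for M,c in L]
def blue(im):
    h=cv2.cvtColor(im,cv2.COLOR_RGB2HSV);return cv2.inRange(h,(108,150,60),(122,255,255))
E
python3 - <<'E'
from h import *
d=pickle.load(open("d0.pkl","rb"));T=d["top"];S=d["scene"]
t=lambda u,v:(u/3.5+235-.4,v/3.5+195-.4)
s=lambda u,v:(u/4+210-.4,v/4+170-.4)
L=[("frol",T,t(330,193),.036,(0,49)),("brol",T,t(246,206),.036,(0,105)),("house",T,t(119,206),.116,(0,181)),
("rtop-",T,t(362,272),.037,(-56,35)),
("rtop+",T,t(338,100),.037,(56,35)),("land-",T,t(726,230),.004,(-60,-215)),
("land-s",S,s(38,370),.006,(-60,-214)),("land+s",S,s(105,502),.004,(60,-215)),("rt-s",S,s(383,196),.037,(-56,35)),("rt+s",S,s(465,308),.037,(56,35))]
P=np.array([cast(p,uv,z)[:2] for _,p,uv,z,_ in L]);Q=np.array([l[4] for l in L])/1e3
pm,qm=P.mean(0),Q.mean(0);a,b=(P-pm).T,(Q-qm).T
th=np.arctan2((b[0]*a[1]-b[1]*a[0]).sum(),(a*b).sum());R=np.array([[np.cos(th),-np.sin(th)],[np.sin(th),np.cos(th)]])
o=pm-R@qm;print("yaw",th,"org",o)
for l,pp,q in zip(L,P,Q):print(l[0],pp.round(4),((pp-o)@R*1e3).round(1),l[4])
C=[]
for n,(x0,y0,x1,y1) in(("top",(390,200,450,265)),("scene",(215,230,275,290))):
    m=np.zeros((480,640),np.uint8);m[y0:y1,x0:x1]=blue(d[n]["image"])[y0:y1,x0:x1]
    k=cv2.minAreaRect(cv2.findNonZero(m));M=cv2.moments(m,True);C.append((M["m10"]/M["m00"],M["m01"]/M["m00"]));print(n,k,C[-1],M["m00"])
# visible-side centroid lies toward camera: cast at top-surface estimates
X,e=tri(T,C[0],S,C[1]);print("blue tri",X,e,((X[:2]-o)@R*1e3))
for z in(.046,.06,.075):print(z,((cast(T,C[0],z)[:2]-o)@R*1e3),((cast(S,C[1],z)[:2]-o)@R*1e3))
# bench bystanders: bounding
E
```

```text
yaw 0.22468411177670156 org [ 0.50594235 -0.05253886]
frol [ 0.4952 -0.0049] [ 0.2 48.8] (0, 49)
brol [0.4829 0.0498] [  0.3 104.9] (0, 105)
house [0.463  0.1215] [ -3.1 179.3] (0, 181)
rtop- [ 0.444  -0.0291] [-55.2  36.6] (-56, 35)
rtop+ [ 0.5587 -0.0061] [61.7 33.5] (56, 35)
land- [ 0.4937 -0.2745] [ -61.4 -213.6] (-60, -215)
land-s [ 0.4982 -0.2739] [ -56.9 -214.1] (-60, -214)
land+s [ 0.6107 -0.2497] [  58.2 -215.5] (60, -215)
rt-s [ 0.4405 -0.0301] [-58.8  36.5] (-56, 35)
rt+s [ 0.5518 -0.0066] [55.  34.6] (56, 35)
top ((420.5577087402344, 232.7884521484375), (30.005769729614258, 35.69314193725586), 78.69007110595703) (420.23859649122807, 232.7157894736842) 285.0
scene ((239.95376586914062, 250.94032287597656), (22.992713928222656, 28.74089241027832), 66.25050354003906) (239.69481765834934, 251.1957773512476) 521.0
blue tri [ 0.53937223 -0.21325729  0.07353321] [np.float64(0.005694364000696848), np.float64(0.005694364000696915)] [  -3.21820715 -164.12682673]
0.046 [   4.41160349 -165.64578188] [ -30.26390739 -163.04172172]
0.06 [   1.5944296  -162.14311594] [ -18.03155027 -166.12368094]
0.075 [  -1.423971   -158.39025957] [  -4.92545336 -169.4257801 ]
```

```bash
cat >> h.py <<'E'
TH=.2247;O=np.array([.506,-.0525]);RT=np.array([[np.cos(TH),-np.sin(TH)],[np.sin(TH),np.cos(TH)]])
loc=lambda X:((np.asarray(X)[:2]-O)@RT*1e3).round(1)
def plan(r,x,y,z):
    """shift in current tool axes to tumbler-frame target TCP (mm), and turn for tool x=tumbler x, z down"""
    from scipy.spatial.transform import Rotation as Ro
    s=r.get_state();C=Ro.from_quat(s["eef_rot"])
    G=Ro.from_matrix(np.array([[RT[0,0],-RT[0,1],0],[RT[1,0],-RT[1,1],0],[0,0,-1]]))
    w=np.r_[O+RT@np.array([x,y])/1e3,z/1e3]
    print("clk",s["clock"],"loc",loc(s["tool_pos"]),s["tool_pos"][2].round(4),"F",s["contact_force"].round(2),"op",round(s["opening"],3))
    print("turn",(C.inv()*G).as_rotvec().round(4),"shift",C.inv().apply(w-s["tool_pos"]).round(4))
E
python3 - <<'E'
from h import *
from plant import r
d=pickle.load(open("d0.pkl","rb"));T=d["top"];S=d["scene"]
t=lambda u,v:(u/3.5+235-.4,v/3.5+195-.4)
print("spare",loc(cast(T,(523,262),.1)),cast(T,(523,262),.1),"box corners",[cast(T,u,.08).round(3) for u in((515,180),(530,258))])
for n,uv in(("front",(577,75)),("front",(605,225)),("back",(697,55)),("back",(730,205))):print(n,loc(cast(T,t(*uv),.05)))
plan(r,0,-260,180)
E
```

```text
spare [-105.2 -357.9] [ 0.48319453 -0.42484275  0.1       ] box corners [array([ 0.677, -0.421,  0.08 ]), array([ 0.497, -0.449,  0.08 ])]
front [  50.2 -125.1]
front [ -51.8 -123.5]
back [  51.1 -206.7]
back [ -51.7 -206.6]
clk 0.1 loc [-476.6 -460.5] 0.246 F [-0.23 -0.04 -0.35] op 0.997
turn [-1.2000e-03  1.4000e-03 -1.5627e+00] shift [-0.1965 -0.4782  0.0663]
```

```bash
python3 -m pendant '[[[0,0,-0.13],[-0.01,-0.03,0],0.55],[[0,0,-0.26],[-0.03,-0.07,0],0.55],[[0,0,-0.4],[-0.05,-0.11,0],0.55],[[0,0,-0.54],[-0.065,-0.155,0],0.55],[[0,0,-0.68],[-0.08,-0.2,0],0.55],[[0,0,-0.82],[-0.1,-0.245,0],0.55],[[0,0,-0.96],[-0.12,-0.29,0],0.55],[[0,0,-1.1],[-0.14,-0.335,0],0.55],[[0,0,-1.24],[-0.155,-0.38,0],0.55],[[0,0,-1.36],[-0.17,-0.42,0],0.55]]'; python3 -c "
from h import *
from plant import r
plan(r,0,-260,180)"
```

```text
clock: 1.1
tool_pos: [0.5153, -0.344, 0.2465]
eef_rot: [1.0, 0.014, -0.0, -0.0]
contact_force: [-0.1, -0.5, 0.1]
opening: 0.552
clk 1.1 loc [ -55.8 -286.3] 0.2465 F [-0.07 -0.51  0.13] op 0.552
turn [-0.0005 -0.     -0.1963] shift [ 0.0496 -0.0367  0.0665]
```

```bash
python3 -m pendant '[[[0,0,-0.08],[0.02,-0.015,0.01],0.55],[[0,0,-0.15],[0.035,-0.026,0.03],0.55],[[0,0,-0.196],[0.05,-0.037,0.05],0.55],[[0,0,-0.196],[0.05,-0.037,0.08],0.55],[[0,0,-0.196],[0.05,-0.037,0.11],0.55],[[0,0,-0.196],[0.05,-0.037,0.14],0.55],[[0,0,-0.196],[0.05,-0.037,0.155],0.55],[[0,0,-0.196],[0.05,-0.037,0.155],0.55],[[0,0,-0.196],[0.05,-0.037,0.155],0.55]]'; python3 -c "
from h import *
from plant import r
plan(r,0,-230,42)
for n in('top','scene'):
  p=r.snapshot(n);cv2.imwrite('pics/%s1.png'%n,p['image'][:,:,::-1])
a=cv2.imread('pics/top1.png')[150:320,300:500];b=cv2.imread('pics/scene1.png')[150:320,130:330]
cv2.imwrite('pics/v1.png',cv2.resize(cv2.hconcat([a,b]),(800,340)))
"
```

```text
clock: 2.0
tool_pos: [0.5634, -0.3078, 0.0924]
eef_rot: [0.994, 0.109, 0.001, 0.0]
contact_force: [-0.4, 0.2, 1.7]
opening: 0.551
clk 2.0 loc [  -0.9 -261.7] 0.0924 F [-0.35  0.2   1.66] op 0.551
turn [ 0.0004 -0.001  -0.0068] shift [ 0.0007 -0.0317  0.0504]
```

View pics/v1.png

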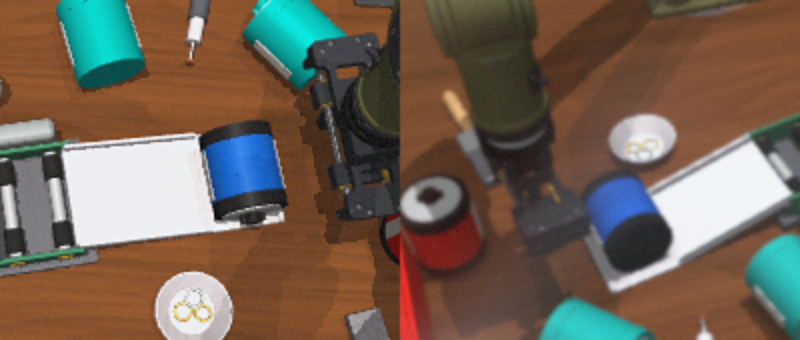

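```bash
python3 -m pendant '[[[0,0,-0.007],[0.001,-0.01,0.01],0.55],[[0,0,-0.007],[0.001,-0.02,0.025],0.55],[[0,0,-0.007],[0.001,-0.022,0.04],0.55],[[0,0,-0.007],[0.001,-0.022,0.05],0.55],[[0,0,-0.007],[0.001,-0.023,0.05],0.55],[[0,0,-0.007],[0.001,-0.025,0.05],0.55],[[0,0,-0.007],[0.001,-0.027,0.05],0.55]]'; python3 -c "
from h import *
from plant import r
plan(r,0,-216,42)"
```

```text
clock: 2.8
tool_pos: [0.5584, -0.2815, 0.0422]
eef_rot: [0.994, 0.112, 0.001, 0.0]
contact_force: [0.2, 0.2, 0.3]
opening: 0.549
clk 2.8 loc [ 1.00e-01 -2.35e+02] 0.0422 F [0.25 0.2  0.33] op 0.549
turn [ 0.0008 -0.001  -0.0003] shift [-0.0001 -0.019   0.0002]
```

```bash
A='' ; python3 -m pendant '[[[0,0,0],[0,-0.0015,0],0.55],[[0,0,0],[0,-0.003,0],0.55],[[0,0,0],[0,-0.0045,0],0.55],[[0,0,0],[0,-0.006,0],0.55],[[0,0,0],[0,-0.0075,0],0.55],[[0,0,0],[0,-0.009,0],0.55],[[0,0,0],[0,-0.0105,0],0.55],[[0,0,0],[0,-0.012,0],0.55],[[0,0,0],[0,-0.013,0],0.55],[[0,0,0],[0,-0.014,0],0.55]]'
python3 -m pendant '[[[0,0,0],[0,-0.001,0],0.55],[[0,0,0],[0,-0.002,0],0.55],[[0,0,0],[0,-0.003,0],0.55],[[0,0,0],[0,-0.004,0],0.55],[[0,0,0],[0,-0.005,0],0.55],[[0,0,0],[0,-0.006,0],0.55],[[0,0,0],[0,-0.007,0],0.55],[[0,0,0],[0,-0.008,0],0.55],[[0,0,0],[0,-0.009,0],0.55],[[0,0,0],[0,-0.01,0],0.55]]'
python3 - <<'E'
from h import *
from plant import r
plan(r,0,-216,42)
p=r.snapshot("top");im=p["image"];m=np.zeros((480,640),np.uint8);m[195:270,340:460]=blue(im)[195:270,340:460]
M=cv2.moments(m,True);print(M["m00"],M["m10"]/M["m00"],M["m01"]/M["m00"])
cv2.imwrite("pics/t2.png",cv2.resize(im[170:290,340:500,::-1],(640,480)))
E
```

```text
clock: 3.8
tool_pos: [0.5549, -0.2674, 0.0417]
eef_rot: [0.994, 0.112, 0.0, 0.0]
contact_force: [0.6, -0.4, 0.1]
opening: 0.551
clock: 4.8
tool_pos: [0.5526, -0.2577, 0.0417]
eef_rot: [0.994, 0.112, 0.0, 0.0]
contact_force: [-0.4, -0.1, 0.5]
opening: 0.552
clk 4.8 loc [  -0.3 -210.4] 0.0417 F [-0.45 -0.07  0.52] op 0.552
turn [ 0.0001 -0.      0.0004] shift [ 0.0003  0.0056 -0.0003]
386.0 415.8523316062176 234.09326424870466
```

View pics/t2.png

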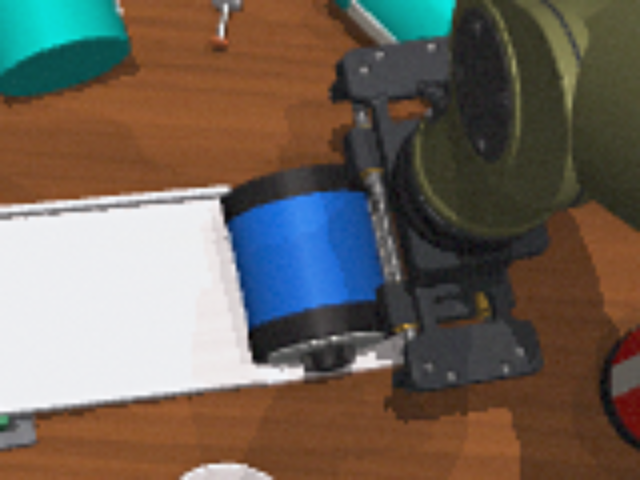

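```bash
cat >> h.py <<'E'
def zc(y): return 46 if y<-129.3 else min(46.9+(y+125)*.2071,80)
def proj(p,X):
    c=p["R"]@X+p["t"];u=p["mtx"]@c;return u[:2]/u[2]
def track(p,x=0):
    m=blue(p["image"]);cam=-p["R"].T@p["t"]
    for y in np.arange(90,-180,-.5):   # centre y hypothesis; front tangent point seen from camera
        c3=np.r_[O+RT@np.array([x,y])/1e3,zc(y)/1e3]
        cy=((cam[:2]-O)@RT)[1]*1e3-y;cz=cam[2]*1e3-zc(y);L=np.hypot(cy,cz)
        a=np.arctan2(cz,cy)-np.arccos(41.5/L)
        q=np.r_[O+RT@np.array([x,y+41.5*np.cos(a)])/1e3,(zc(y)+41.5*np.sin(a))/1e3]
        u=proj(p,q).round().astype(int)
        if m[u[1],u[0]]:return y
def chk(r):
    a=r.snapshot("top");Y=[track(a,x) for x in(-22,0,22)];s=r.get_state();f=loc(s["tool_pos"])
    print("clk",s["clock"],"drum y",Y,"z",zc(Y[1]),"finger-implied y",f[1]+51,"tcp",f,s["tool_pos"][2].round(4),"F(loc)",(RT.T@s["contact_force"][:2]).round(2),s["contact_force"][2].round(2))
E
python3 - <<'E'
from h import *
from plant import r
print([track(pickle.load(open("d0.pkl","rb"))["top"],x) for x in(-22,0,22)])
chk(r)
E
python3 -m pendant '[[[0,0,0],[0,-0.0015,0],0.55],[[0,0,0],[0,-0.003,0],0.55],[[0,0,0],[0,-0.0045,0],0.55],[[0,0,0],[0,-0.006,0],0.55],[[0,0,0],[0,-0.0075,0],0.55],[[0,0,0],[0,-0.009,0],0.55],[[0,0,0],[0,-0.0105,0],0.55],[[0,0,0],[0,-0.012,0],0.55],[[0,0,0],[0,-0.0135,0],0.55],[[0,0,0],[0,-0.015,0],0.55]]'
python3 -c "
from h import *
from plant import r
chk(r)"
```

```text
[np.float64(-172.5), np.float64(-174.5), np.float64(-173.5)]
clk 4.9 drum y [np.float64(-158.5), np.float64(-158.5), np.float64(-158.0)] z 46 finger-implied y -159.3 tcp [  -0.3 -210.3] 0.0417 F(loc) [0.01 0.13] 0.79
clock: 5.9
tool_pos: [0.5493, -0.2431, 0.0417]
eef_rot: [0.994, 0.112, 0.0, 0.0]
contact_force: [-0.3, -0.5, -0.1]
opening: 0.548
clk 5.95 drum y [np.float64(-142.0), np.float64(-146.5), np.float64(-141.0)] z 46 finger-implied y -144.0 tcp [  -0.2 -195. ] 0.0417 F(loc) [ 0.23 -0.16] 0.44
```

```bash
python3 -m pendant '[[[0,0,0],[0,-0.0015,0],0.55],[[0,0,0],[0,-0.003,0],0.55],[[0,0,0],[0,-0.0045,0],0.55],[[0,0,0],[0,-0.006,0],0.55],[[0,0,0],[0,-0.0075,0],0.55],[[0,0,0],[0,-0.009,0],0.55],[[0,0,0],[0,-0.0105,0],0.55],[[0,0,0],[0,-0.012,0],0.55],[[0,0,0],[0,-0.0135,0],0.55],[[0,0,0],[0,-0.015,0],0.55]]'
python3 -c "
from h import *
from plant import r
chk(r)"
python3 -m pendant '[[[0,0,0],[0,-0.0015,-0.0003],0.55],[[0,0,0],[0,-0.003,-0.0006],0.55],[[0,0,0],[0,-0.0045,-0.0009],0.55],[[0,0,0],[0,-0.006,-0.0012],0.55],[[0,0,0],[0,-0.0075,-0.0016],0.55],[[0,0,0],[0,-0.009,-0.0019],0.55],[[0,0,0],[0,-0.0105,-0.0022],0.55],[[0,0,0],[0,-0.012,-0.0025],0.55],[[0,0,0],[0,-0.0135,-0.0028],0.55],[[0,0,0],[0,-0.015,-0.0031],0.55]]'
python3 -c "
from h import *
from plant import r
chk(r);plan(r,0,-165,zc(-114)-4)"
```

```text
clock: 6.95
tool_pos: [0.5462, -0.2298, 0.042]
eef_rot: [0.994, 0.112, 0.0, 0.001]
contact_force: [0.4, -4.7, 2.2]
opening: 0.546
clk 7.0 drum y [np.float64(-128.0), np.float64(-127.5), np.float64(-127.0)] z 46.38225 finger-implied y -130.8 tcp [  -0.4 -181.8] 0.0421 F(loc) [-0.22 -2.91] 2.51
clock: 8.0
tool_pos: [0.5435, -0.2164, 0.0456]
eef_rot: [0.994, 0.111, 0.001, 0.002]
contact_force: [2.5, -5.6, 3.7]
opening: 0.549
clk 8.05 drum y [np.float64(-121.0), np.float64(-118.0), np.float64(-115.0)] z 48.3497 finger-implied y -116.5 tcp [ 1.000e-01 -1.675e+02] 0.0456 F(loc) [-0.09 -4.98] 2.72
clk 8.05 loc [ 1.000e-01 -1.675e+02] 0.0456 F [ 1.02 -4.88  2.72] op 0.55
turn [ 0.0033 -0.0014 -0.001 ] shift [-0.0001 -0.0025  0.0004]
```

```bash
python3 -m pendant '[[[0,0,0],[0,-0.0015,-0.0003],0.55],[[0,0,0],[0,-0.003,-0.0006],0.55],[[0,0,0],[0,-0.0045,-0.0009],0.55],[[0,0,0],[0,-0.006,-0.0012],0.55],[[0,0,0],[0,-0.0075,-0.0016],0.55],[[0,0,0],[0,-0.009,-0.0019],0.55],[[0,0,0],[0,-0.0105,-0.0022],0.55],[[0,0,0],[0,-0.012,-0.0025],0.55],[[0,0,0],[0,-0.0135,-0.0028],0.55],[[0,0,0],[0,-0.015,-0.0031],0.55]]'
python3 -c "
from h import *
from plant import r
chk(r);p=r.snapshot('top')
cv2.imwrite('pics/t3.png',cv2.resize(p['image'][170:290,300:460,::-1],(640,480)))"
```

```text
clock: 9.05
tool_pos: [0.5402, -0.2017, 0.0486]
eef_rot: [0.994, 0.111, 0.001, 0.002]
contact_force: [1.7, -6.1, 3.8]
opening: 0.545
clk 9.1 drum y [np.float64(-101.5), np.float64(-103.5), np.float64(-100.5)] z 51.35265 finger-implied y -101.5 tcp [ 1.000e-01 -1.525e+02] 0.0486 F(loc) [ 0.05 -4.39] 3.91
```

View pics/t3.png

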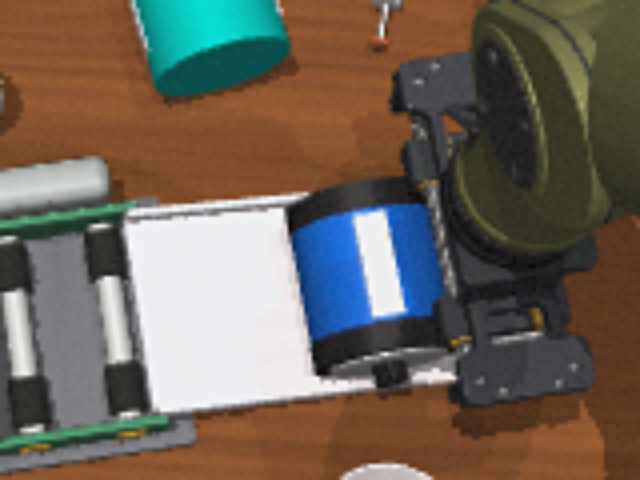

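The drum (crop 300–440, 180–380) is square to the ramp, against the fingers, and rolling. I'll carry on up.

```bash
python3 -m pendant '[[[0,0,0],[0,-0.0018,-0.0004],0.55],[[0,0,0],[0,-0.0036,-0.0007],0.55],[[0,0,0],[0,-0.0054,-0.0011],0.55],[[0,0,0],[0,-0.0072,-0.0015],0.55],[[0,0,0],[0,-0.009,-0.0019],0.55],[[0,0,0],[0,-0.0108,-0.0022],0.55],[[0,0,0],[0,-0.0126,-0.0026],0.55],[[0,0,0],[0,-0.0144,-0.003],0.55],[[0,0,0],[0,-0.0162,-0.0034],0.55],[[0,0,0],[0,-0.018,-0.0037],0.55]]'
python3 -m pendant '[[[0,0,0],[0,-0.0018,-0.0004],0.55],[[0,0,0],[0,-0.0036,-0.0007],0.55],[[0,0,0],[0,-0.0054,-0.0011],0.55],[[0,0,0],[0,-0.0072,-0.0015],0.55],[[0,0,0],[0,-0.009,-0.0019],0.55],[[0,0,0],[0,-0.0108,-0.0022],0.55],[[0,0,0],[0,-0.0126,-0.0026],0.55],[[0,0,0],[0,-0.0144,-0.003],0.55],[[0,0,0],[0,-0.0162,-0.0034],0.55],[[0,0,0],[0,-0.018,-0.0037],0.55]]'
python3 -c "
from h import *
from plant import r
chk(r)"
```

```text
clock: 10.15
tool_pos: [0.5361, -0.1841, 0.0523]
eef_rot: [0.994, 0.111, 0.001, 0.002]
contact_force: [0.5, -5.3, 4.0]
opening: 0.549
clock: 11.15
tool_pos: [0.532, -0.1665, 0.056]
eef_rot: [0.994, 0.111, 0.001, 0.002]
contact_force: [1.0, -6.4, 5.3]
opening: 0.55
clk 11.2 drum y [np.float64(-64.0), np.float64(-63.0), np.float64(-65.0)] z 59.7402 finger-implied y -65.3 tcp [  -0.  -116.3] 0.056 F(loc) [-0.75 -5.08] 3.44
```

```bash
python3 -m pendant '[[[0,0,0],[0,-0.0018,-0.0004],0.55],[[0,0,0],[0,-0.0036,-0.0007],0.55],[[0,0,0],[0,-0.0054,-0.0011],0.55],[[0,0,0],[0,-0.0072,-0.0015],0.55],[[0,0,0],[0,-0.009,-0.0019],0.55],[[0,0,0],[0,-0.0108,-0.0022],0.55],[[0,0,0],[0,-0.0126,-0.0026],0.55],[[0,0,0],[0,-0.0144,-0.003],0.55],[[0,0,0],[0,-0.0162,-0.0034],0.55],[[0,0,0],[0,-0.018,-0.0037],0.55]]'
python3 -m pendant '[[[0,0,0],[0,-0.0018,-0.0004],0.55],[[0,0,0],[0,-0.0036,-0.0007],0.55],[[0,0,0],[0,-0.0054,-0.0011],0.55],[[0,0,0],[0,-0.0072,-0.0015],0.55],[[0,0,0],[0,-0.009,-0.0019],0.55],[[0,0,0],[0,-0.0108,-0.0022],0.55],[[0,0,0],[0,-0.0126,-0.0026],0.55],[[0,0,0],[0,-0.0144,-0.003],0.55],[[0,0,0],[0,-0.0162,-0.0034],0.55],[[0,0,0],[0,-0.018,-0.0037],0.55]]'
python3 -c "
from h import *
from plant import r
chk(r)"
```

```text
clock: 12.2
tool_pos: [0.5279, -0.1487, 0.0596]
eef_rot: [0.994, 0.111, 0.001, 0.001]
contact_force: [1.3, -5.5, 3.6]
opening: 0.548
clock: 13.2
tool_pos: [0.5237, -0.1311, 0.0632]
eef_rot: [0.994, 0.111, 0.0, 0.001]
contact_force: [1.5, -5.7, 3.2]
opening: 0.549
clk 13.25 drum y [np.float64(-31.5), np.float64(-30.5), np.float64(-29.5)] z 66.47095 finger-implied y -29.0 tcp [ -0.2 -80. ] 0.0632 F(loc) [-1.04 -4.83] 2.8
```

```bash
python3 -m pendant '[[[0,0,0],[0,-0.0018,-0.0004],0.55],[[0,0,0],[0,-0.0036,-0.0007],0.55],[[0,0,0],[0,-0.0054,-0.0011],0.55],[[0,0,0],[0,-0.0072,-0.0015],0.55],[[0,0,0],[0,-0.009,-0.0019],0.55],[[0,0,0],[0,-0.0108,-0.0022],0.55],[[0,0,0],[0,-0.0126,-0.0026],0.55],[[0,0,0],[0,-0.0144,-0.003],0.55],[[0,0,0],[0,-0.0162,-0.0034],0.55],[[0,0,0],[0,-0.018,-0.0037],0.55]]'
python3 -c "
from h import *
from plant import r
chk(r);plan(r,0,-24,75);p=r.snapshot('top')
cv2.imwrite('pics/t4.png',cv2.resize(p['image'][170:290,260:420,::-1],(640,480)))"
```

```text
clock: 14.25
tool_pos: [0.5196, -0.1134, 0.0668]
eef_rot: [0.994, 0.111, 0.0, 0.001]
contact_force: [1.7, -5.3, 3.9]
opening: 0.547
clk 14.3 drum y [np.float64(-8.5), np.float64(-16.0), np.float64(-9.0)] z 69.4739 finger-implied y -10.700000000000003 tcp [ -0.3 -61.7] 0.0668 F(loc) [ 0.07 -4.57] 3.13
clk 14.3 loc [ -0.3 -61.7] 0.0668 F [ 1.09 -4.44  3.13] op 0.548
turn [ 0.002  -0.0003 -0.0012] shift [ 0.0002 -0.0377 -0.0082]
```

View pics/t4.png

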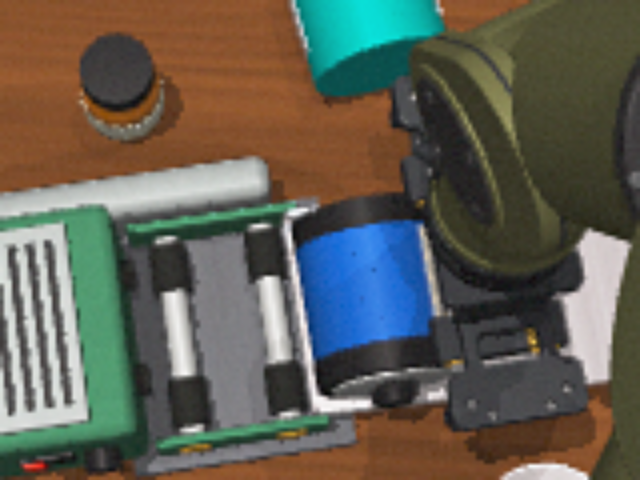

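Still square and held. Now to the top of the ramp.

```bash
python3 -m pendant '[[[0,0,0],[0,-0.0018,-0.0004],0.55],[[0,0,0],[0,-0.0036,-0.0007],0.55],[[0,0,0],[0,-0.0054,-0.0011],0.55],[[0,0,0],[0,-0.0072,-0.0015],0.55],[[0,0,0],[0,-0.009,-0.0019],0.55],[[0,0,0],[0,-0.0108,-0.0022],0.55],[[0,0,0],[0,-0.0126,-0.0026],0.55],[[0,0,0],[0,-0.0144,-0.003],0.55],[[0,0,0],[0,-0.0162,-0.0034],0.55],[[0,0,0],[0,-0.018,-0.0037],0.55]]'
python3 -m pendant '[[[0,0,0],[0,-0.0018,-0.0004],0.55],[[0,0,0],[0,-0.0036,-0.0008],0.55],[[0,0,0],[0,-0.0054,-0.0012],0.55],[[0,0,0],[0,-0.0072,-0.0016],0.55],[[0,0,0],[0,-0.009,-0.002],0.55],[[0,0,0],[0,-0.0108,-0.0024],0.55],[[0,0,0],[0,-0.0126,-0.0028],0.55],[[0,0,0],[0,-0.0144,-0.0032],0.55],[[0,0,0],[0,-0.0162,-0.0036],0.55],[[0,0,0],[0,-0.018,-0.004],0.55]]'
python3 -c "
from h import *
from plant import r
chk(r);plan(r,0,-2,76)"
```

```text
clock: 15.35
tool_pos: [0.5154, -0.0956, 0.0704]
eef_rot: [0.994, 0.111, 0.0, 0.001]
contact_force: [-0.2, -6.7, 3.9]
opening: 0.55
clock: 16.35
tool_pos: [0.5112, -0.0778, 0.0743]
eef_rot: [0.994, 0.111, -0.0, 0.001]
contact_force: [0.8, -3.6, 3.2]
opening: 0.551
clk 16.4 drum y [np.float64(27.5), np.float64(28.5), np.float64(27.0)] z 78.68985 finger-implied y 26.2 tcp [ -0.5 -24.8] 0.0743 F(loc) [-0.39 -2.79] 1.36
clk 16.4 loc [ -0.5 -24.8] 0.0743 F [ 0.24 -2.8   1.36] op 0.549
turn [ 0.0006  0.0001 -0.0006] shift [ 0.0005 -0.0228 -0.0017]
```

```bash
python3 -m pendant '[[[0,0,0],[0,-0.0012,-0.0002],0.55],[[0,0,0],[0,-0.0024,-0.0004],0.55],[[0,0,0],[0,-0.0036,-0.0006],0.55],[[0,0,0],[0,-0.0048,-0.0008],0.55],[[0,0,0],[0,-0.006,-0.001],0.55],[[0,0,0],[0,-0.0072,-0.0011],0.55],[[0,0,0],[0,-0.0084,-0.0012],0.55],[[0,0,0],[0,-0.0096,-0.0013],0.55],[[0,0,0],[0,-0.0108,-0.0014],0.55],[[0,0,0],[0,-0.012,-0.0015],0.55]]'
python3 -c "
from h import *
from plant import r
chk(r)"
python3 -m pendant '[[[0,0,0],[0,-0.001,0],0.55],[[0,0,0],[0,-0.002,0],0.55],[[0,0,0],[0,-0.003,0],0.55],[[0,0,0],[0,-0.004,0],0.55],[[0,0,0],[0,-0.005,0],0.55],[[0,0,0],[0,-0.006,0],0.55],[[0,0,0],[0,-0.007,0],0.55],[[0,0,0],[0,-0.008,0],0.55]]'
python3 -c "
from h import *
from plant import r
chk(r)"
```

```text
clock: 17.4
tool_pos: [0.5088, -0.0666, 0.0759]
eef_rot: [0.994, 0.111, 0.0, 0.001]
contact_force: [1.1, -5.2, 3.1]
opening: 0.553
clk 17.45 drum y [np.float64(34.0), np.float64(39.5), np.float64(37.5)] z 80 finger-implied y 36.9 tcp [ -0.4 -14.1] 0.0759 F(loc) [-0.26 -4.7 ] 3.36
clock: 18.25
tool_pos: [0.5065, -0.0563, 0.0755]
eef_rot: [0.994, 0.113, -0.0, -0.0]
contact_force: [-0.0, 0.8, 0.6]
opening: 0.551
clk 18.3 drum y [np.float64(49.5), np.float64(50.5), np.float64(49.5)] z 80 finger-implied y 47.3 tcp [-0.4 -3.7] 0.0755 F(loc) [-0.    0.26] 0.14
```

```bash
python3 -m pendant '[[[0,0,0],[0,-0.001,0],0.55],[[0,0,0],[0,-0.002,0],0.55],[[0,0,0],[0,-0.003,0],0.55],[[0,0,0],[0,-0.004,0],0.55],[[0,0,0],[0,-0.005,0],0.55]]'
python3 -c "
from h import *
from plant import r
chk(r)
p=r.snapshot('top');q=r.snapshot('scene')
a=p['image'][170:290,240:400,::-1];b=q['image'][150:270,250:410,::-1]
cv2.imwrite('pics/t5.png',cv2.resize(cv2.hconcat([a,b]),(800,300)))"
```

```text
clock: 18.8
tool_pos: [0.5055, -0.052, 0.0756]
eef_rot: [0.994, 0.112, -0.0, 0.0]
contact_force: [0.2, 0.1, -0.2]
opening: 0.552
clk 18.85 drum y [np.float64(74.0), np.float64(70.5), np.float64(72.0)] z 80 finger-implied y 51.8 tcp [-0.3  0.8] 0.0756 F(loc) [-0.11 -0.2 ] -0.85
```

View pics/t5.png

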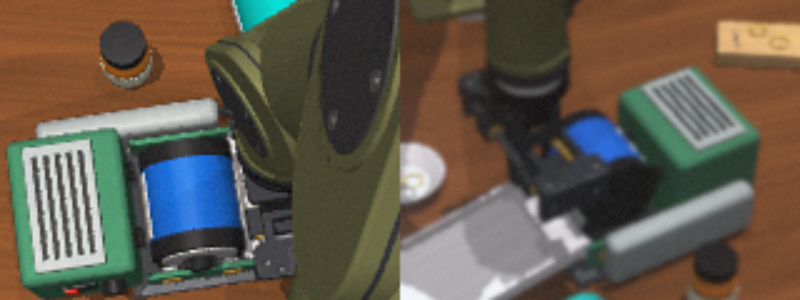

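Drum is in the cradle, clear of the fingers. Withdrawing back, then up.

```bash
python3 -m pendant '[[[0,0,0],[0,0.005,0],0.55],[[0,0,0],[0,0.015,0],0.55],[[0,0,0],[0,0.03,0],0.55],[[0,0,0],[0,0.045,0],0.55],[[0,0,0],[0,0.06,-0.01],0.55],[[0,0,0],[0,0.075,-0.03],0.55],[[0,0,0],[0,0.09,-0.055],0.55],[[0,0,0],[0,0.1,-0.08],0.55],[[0,0,0],[0,0.11,-0.105],0.55],[[0,0,0],[0,0.12,-0.13],0.55]]'
python3 -m pendant '[[[0,0,0],[0,0.03,-0.01],0.55],[[0,0,0],[0,0.06,-0.02],0.55],[[0,0,0],[0,0.09,-0.03],0.55],[[0,0,0],[0,0.11,-0.03],0.55],[[0,0,0],[0,0.12,-0.03],0.55],[[0,0,0],[0,0.12,-0.03],0.55],[[0,0,0],[0,0.12,-0.03],0.55]]'
python3 - <<'E'
from h import *
from plant import r
import h
h.zc=lambda y:72
chk(r)
p=r.snapshot("top");q=r.snapshot("scene")
C=[]
for w,(x0,y0,x1,y1) in((p,(255,200,360,290)),(q,(290,180,400,260))):
    m=np.zeros((480,640),np.uint8);m[y0:y1,x0:x1]=blue(w["image"])[y0:y1,x0:x1];M=cv2.moments(m,True);C.append((M["m10"]/M["m00"],M["m01"]/M["m00"]))
X,e=tri(p,C[0],q,C[1]);print("blue patch",loc(X),X[2],e)
cv2.imwrite("pics/t6.png",cv2.vconcat([cv2.resize(p["image"][40:410,60:560,::-1],(400,296)),cv2.resize(q["image"][150:270,210:410,::-1],(400,240))]))
E
```

```text
clock: 19.95
tool_pos: [0.5319, -0.171, 0.2066]
eef_rot: [0.994, 0.111, -0.0, 0.0]
contact_force: [0.1, 1.1, -0.9]
opening: 0.551
clock: 20.65
tool_pos: [0.5586, -0.285, 0.2352]
eef_rot: [0.994, 0.113, -0.0, -0.001]
contact_force: [0.4, 0.8, -0.1]
opening: 0.55
clk 20.7 drum y [np.float64(74.5), np.float64(71.0), np.float64(72.5)] z 72 finger-implied y -186.9 tcp [-2.000e-01 -2.379e+02] 0.2354 F(loc) [ 0.32 -0.36] -0.64
blue patch [-6.6 69.7] 0.09936640431752872 [np.float64(0.003682448659993471), np.float64(0.0036824486599934605)]
```

View pics/t6.png

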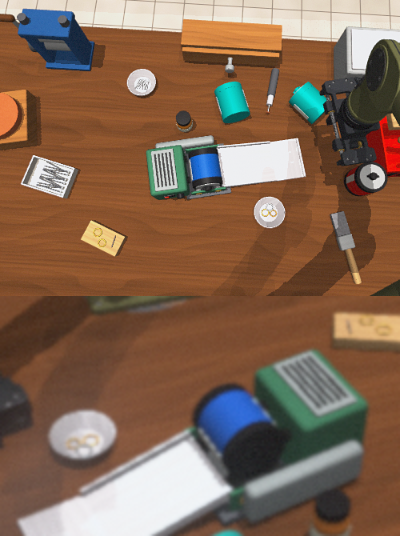

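Run:
```python
from h import *
import h
from plant import r
h.zc=lambda y:72
h.blue=lambda im:cv2.inRange(cv2.cvtColor(im,cv2.COLOR_RGB2HSV),(100,90,25),(130,255,255))
p=r.snapshot("top");print([track(p,x) for x in(-22,-10,0,10,22)])
cam=-p["R"].T@p["t"];print(loc(cam))
a=p["image"][205:290,240:350,::-1];cv2.imwrite("pics/t7.png",cv2.resize(a,(770,595),interpolation=cv2.INTER_CUBIC))
for y in(49,70,77):print(y,[((proj(p,np.r_[O+RT@np.array([sx,y])/1e3,.072])-[240,205])*7).round() for sx in(-48,48)])
```

```text
[np.float64(74.5), np.float64(75.0), np.float64(73.5), np.float64(74.0), np.float64(74.5)]
[-196.    83.4]
49 [array([646., 439.]), array([598., 148.])]
70 [array([580., 449.]), array([534., 158.])]
77 [array([559., 453.]), array([513., 161.])]
```

View pics/t7.png

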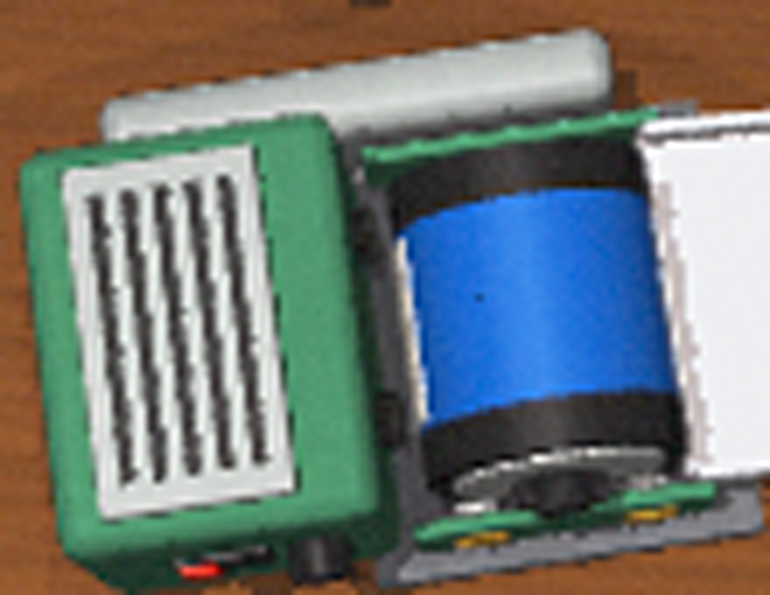

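```bash
python3 -c "
from plant import r
print(r.finish_job())"
```

```text
the job is handed in; nothing more can be done
None
```

The blue drum now rests between the two rollers in front of the motor housing. I handed the job in at about 21 s of the 48 s allowed.

- **Push:** I pushed from behind with the half-open fingertips at 10–18 mm/s, along the landing, up the ramp and over the first roller. At my checks it sat against the fingers, square to the ramp to within the noise of the readings. The contact force I read was about 7 N or less.
- **Drop and withdrawal:** Once over the first roller it dropped in by itself, and I then backed off and up. The arm ends about 0.24 m above the bench, touching nothing, and the wrist force reads zero within noise.
- **Where the drum ended:** The last top view shows it between the cheeks, square and not moving. The wing nut lies close to where it should be for the cradle position of y = 77 mm.
- **Check that disagreed:** My front-edge tracker read y of 73–75 mm, a little short of 77. I put that down to the white label facing the tracked edge, which hides some of the blue.
- **Other things on the bench:** In the last pictures, by eye, the dishes, tray, jar, handpiece, brush, bench pin and spare drum look where they started.

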